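Slip the eaves flashing under the model roof's shingles and hold it down

ROBOT

A 6-joint arm with a two-finger parallel gripper is mounted at the origin on the work surface. World frame = base frame: x ahead of the robot, y to its left, z up, the work surface at z = 0. Lengths are in m, angles in degrees, forces in N, time in s.
With the tool pointing down it reaches from about 0.25 to 0.725 m from the base axis. Payload 9.7 kg.
Tool frame: the origin (TCP) lies between the finger pads; the fingertips stand 17 mm ahead of it and the grasp point (between the pads) lies 2 mm behind it; z points along the fingers, y is the direction in which the jaws open and shut (so a half turn about z gives the same grasp; the last joint's range is limited). The gripper opens to 85 mm and grips with 20 to 120 N. Pads are 22 mm wide; open, the fingers measure 114 mm over their backs; the gripper's body (76 mm by 85 mm) begins 54 mm behind the grasp point. The pads swing forward as they close: fully open they stand 13 mm farther back than shut.
Start: joints at [0, 4.979, 10.078, 95.1, 0, 90], TCP at [0.55, -0, 0.248] pointing down, gripper open.
Joint ranges: [-179.16, 179.16], [-48.56, 103.87], [-65.8, 70.77], [-126.05, 130.52], [-82.76, 87.17], [-180, 180]. Speed limits (degrees/s): [127.2, 127.2, 147.25, 180, 180, 180].

INTERFACE

Orientations are given as [roll, pitch, yaw] about the fixed x, y, z axes, in that order (R = Rz(yaw) Ry(pitch) Rx(roll)).
In Python, from workcell import monitor, cams, order gives the robot as it stands. The module is installed in compiled form; this text tells all that it offers.
- The arm moves only by the shell command python3 -m handwheel 'ROWS' [OPENING] [FORCE]. ROWS is JSON, a list of rows, each a list of 6 numbers: the shift along the tool's x, y, z in m, then the turn, a rotation vector about the tool's x, y, z in degrees. In form: [[tx, ty, tz, wx, wy, wz], ...]. A call has exactly 8 rows; each row shifts and turns the commanded pose from where the row before left it, along the tool's axes as they then stand; what a row does not reach is not made up. A row lasts 1/12 s, in which the tool goes at most 41.7 mm and 7.16 degrees, less where a joint would pass 70% of its speed; a pose out of reach is approached as far as the arm can. A call is refused whole if a number of a shift passes 0.0417 or a number of a turn 7.16, either way. A call with a gripper value outside its range is refused whole. OPENING is the opening, from -1 (shut) to 1 (fully open), set as the call begins (- or left out, the last holds). The fingers move at their own pace and stop on an object; FORCE is the grip in N (left out, the last holds). Time passes only in rows, so rows that do not move let the fingers close, or fill a call up. It gives the time, the measured TCP pose, the force and the opening at its end, in the units of the state.
- monitor.get_obs(): the state, without advancing time (a new reading comes with each control period).
- cams.camera(name): name is "scene" or "side" or "wrist"; returns a dict with "img" (420x560x3 uint8, red, green, blue), "depth" (420x560 float32, m along the optical axis (not along the pixel's ray), 0 where there is no reading), "fx", "fy", "cx", "cy" (pixels), "distortion" ([k1, k2, p1, p2, k3] as OpenCV has them; the pictures are not rectified), "rvec" (rotation vector, rad) and "tvec" (3), from world to camera coordinates, as OpenCV has them; the wrist camera has in their place "tool_from_camera" (4x4, takes a point from camera to tool coordinates, whose origin is the TCP and whose axes are the flange's). Camera axes: x right, y down, z forward; pixel columns grow to the right and rows downward; lengths in m; the calibration is good to about 2 mm. A picture is of the moment at which its call begins: read the wrist's pose just before it.
- order.job_done(): hands the job in, once; it reports no verdict.
The state is a dict: "time": time; "q": joint angles; "qd": joint speeds; "joint_efforts": joint torques, N m; "ee_pos": TCP position; "tcp_rot": TCP orientation; "wrist_force": force on the tool from outside, world axes, zero at the start; "torque": the same for the moment, N m; "opening": finger opening in m.
Only numpy, scipy, OpenCV 4.12 (cv2) and the standard library are available. Lean on these libraries where they do the work, as an engineer would, in place of code of your own. Each camera call takes 0.05 s, during which the arm holds its last target. There are 200 camera calls.

TASK

Turn the modelling turntable (it has an upright peg to turn it by) one click clockwise (seen from above) and no further, so that the bare eaves of the model house face you. Then take the aluminium flashing, the piece with the upturned lip, lay it square and centred on the bare roof board and slide its free edge about 3 cm under the lowest shingles without lifting them. Finish still gripping it and pressing it flat on the board, without letting go, and leave everything else on the table where it is.

Things in the scene. Friction and masses are not known exactly. Their poses are not given: they have to be found in the camera images.
- turntable_base: steel foot of the modelling turntable, fixed to the table. Origin on the turning axis at table height; its +x is the way the roof rises when the turntable stands at its middle click (roughly away from the robot). On it turns a wooden disc 340 mm across, top 45 mm above the table, carrying the model house.
- turntable (a joint): turntable angle about the vertical, rad, growing clockwise from above. Clicks at 0 (start), 1.047 (the middle one, wanted) and 2.094 (travel -0.2 to 2.3). Half-way, at 0.52, the click gives way and pulls into the next; turning takes up to about 0.6 N m (4 N at the peg)
- peg_mid (a point): on the axis of the upright round aluminium peg that turns the turntable, 18 mm below its top. Peg 18 mm in diameter, 55 mm tall, top 100 mm above the table, on the disc 155 mm from the turning axis; at the middle click it is at x -77.5, y +134 mm in turntable_base axes. At the start it is on the robot's side, it ends to the left; the house stays 54 mm from its axis
- deck: bare plywood roof board, 210 mm up the slope x 160 mm wide, pitched 15 degrees. Origin on its top surface, mid-width, below the lower edge of the lowest shingles, 140 mm above the table; x up the slope, y along the eaves, z square to the board. Bare from x = -105 mm (eaves) to 0; above that shingles cover it over a 9 mm high gap, open to the eaves; a batten at x = 40 mm stops the gap
- shingle (a joint): lift of the lowest shingle course, a wooden strip 150 mm wide, 70 mm long and 5 mm thick, hinged along its upper edge, 70 mm up the slope from its lower edge; 0 lying in place, grows as the lower edge is lifted (0.06 rad is about 4 mm). Very light: it lifts at a touch from below and falls back.
- shingle_edge (a point): middle of the lower edge of that shingle course, on its underside: 9 mm above the board
- flashing_lip (a point): middle of the flashing's upturned lip (10 mm thick, 100 mm long along y, top 34 mm above the underside), 19 mm above the underside. The only aluminium piece with a lip, about 130 g, lying lip up at the start; flat leg 90 (x) x 100 (y) x 4 mm, lip on its rear (-x) end. Axes: x from the lip to the free edge, z up out of the leg
- flashing_edge (a point): middle of the free edge of the flashing's flat leg, on the underside; 85 mm ahead (x) of the lip's middle plane and 19 mm below flashing_lip. Same axes as flashing_lip.
- brush: loose paint brush about 170 mm long near the flashing; leave alone
- offcut: loose plywood offcut 70 x 45 x 22 mm, beyond the flashing's free edge; leave alone
- cup: loose open white cup, 72 mm across, 85 mm tall, by the turntable; leave alone
- glue: loose white glue bottle, 52 mm across, 120 mm tall, left of the turntable; leave alone
- flat_strip: loose plain aluminium strip 90 x 40 x 4 mm without a lip, near the robot; leave alone
- jar: loose clay jar, 64 mm across, 70 mm tall, near the robot on the left; leave alone
- scraper: loose scraper about 190 mm long on the left; leave alone
There are look-alikes about, which are no part of the job. Several things look just like the part that bears flashing_lip: the one meant starts farthest to the robot's left.

How it is judged (in metres and radians):
On the way, in this order (a step that is already met when the one before it is completed fails the run):
1. the turntable is clicked into its middle position (value of joint turntable between 0.947 and 1.147 rad), for 0.3 s.
2. the flashing is gripped and clear of the table (height (world z) of flashing_edge above 0.06 m and contact force between the fingers and flashing above 1 N), for 0.2 s.
3. the flashing's edge is under the shingles (x of flashing_edge in the frame of deck between 0.02 and 0.045 m and y of flashing_edge in the frame of deck between -0.025 and 0.025 m and z of flashing_edge in the frame of deck between -0.004 and 0.005 m), for 0.2 s.
At the end, for the whole second after the job is handed in: Turntable at its middle click (0.10 rad); flashing edge 20-45 mm under the shingles, within 25 mm of mid-width, square (0.10 rad), flat on the board (5 mm, 0.06 rad); shingles down (under 0.06 rad); gripper still holding it and pressing it on the board with over 4 N, at rest (all of step 1 and all of step 3 and angle between the z axis of flashing_edge and the z axis of deck, either way round below 0.06 rad and angle between the x axis of flashing_edge and the x axis of deck, either way round below 0.1 rad and value of joint shingle below 0.06 rad and contact force between flashing and deck above 4 N and contact force between the fingers and flashing above 2 N and linear speed of flashing below 0.02 m/s); the arm keeps its last pose, push and grip.
It fails at once if the shingles are lifted (more than 0.08 rad, 5.6 mm at the edge) (value of joint shingle above 0.08 rad).
It fails at once if the turntable is turned well past its middle click (beyond 1.4 rad) (value of joint turntable above 1.4 rad).
It fails at once if a bystander is moved more than 30 mm (distance of any of brush, offcut, cup, glue, flat_strip, jar, scraper from where it was at the start of the episode above 0.03 m).
It also fails if it takes over 53 s, if anything falls off the work surface, if the arm or the gripper's body presses on something with over 40 N, if the wrist force passes 120 N, or if a joint passes its speed limit or range.

## Working session

There is one attempt and no reset: what is moved stays moved. The work goes in short steps, Python scripts to look and compute and a shell command to move; the robot and the scene stay as the last step left them, time stands still between calls to the robot, and variables do not carry over. Pictures are saved under pics/ and viewed, about 8 in all and at most 12, crops included, and the job is handed in when it is done.

```bash
mkdir -p pics
cat > h.py <<'E'
import numpy as np, cv2
from workcell import monitor, cams, order
from scipy.spatial.transform import Rotation as R
def T_tool():
    o=monitor.get_obs(); T=np.eye(4); T[:3,3]=o["ee_pos"]; T[:3,:3]=R.from_euler('xyz',o["tcp_rot"],degrees=True).as_matrix(); return T
def snap(name,f):
    T=T_tool(); c=cams.camera(name)
    if name=="wrist": W=T@np.array(c["tool_from_camera"])
    else:
        W=np.eye(4); Rm=cv2.Rodrigues(np.array(c["rvec"],float))[0]; W[:3,:3]=Rm.T; W[:3,3]=-Rm.T@np.array(c["tvec"],float).ravel()
    c["W"]=W; cv2.imwrite(f"pics/{f}.png",c["img"][:,:,::-1]); np.save(f"pics/{f}.npy",c,allow_pickle=True); return c
def load(f): return np.load(f"pics/{f}.npy",allow_pickle=True).item()
def rays(c,px):
    K=np.array([[c["fx"],0,c["cx"]],[0,c["fy"],c["cy"]],[0,0,1]],float)
    u=cv2.undistortPoints(np.array(px,float).reshape(-1,1,2),K,np.array(c["distortion"],float)).reshape(-1,2)
    return np.c_[u,np.ones(len(u))]
def on_plane(c,px,z):
    d=rays(c,px)@c["W"][:3,:3].T; o=c["W"][:3,3]; return o+d*((z-o[2])/d[:,2])[:,None]
def by_depth(c,px):
    p=np.array(px).reshape(-1,2).astype(int); r=rays(c,px)*c["depth"][p[:,1],p[:,0]][:,None]
    return r@c["W"][:3,:3].T+c["W"][:3,3]
def cloud(c):
    h,w=c["depth"].shape; v,u=np.mgrid[:h,:w]; P=by_depth(c,np.c_[u.ravel(),v.ravel()]).reshape(h,w,3); P[c["depth"]==0]=np.nan; return P
E
python3 -c "
from h import *
for n in ['scene','side','wrist']: c=snap(n,n+'0'); print(n,c['W'].round(3).tolist(),c['fx'])
o=monitor.get_obs();print(o)
a=cv2.imread('pics/scene0.png');cv2.imwrite('pics/a.png',cv2.resize(a,(800,600)))
"
```

```text
scene [[0.554, 0.478, -0.682, 1.569], [0.833, -0.302, 0.464, -0.753], [0.016, -0.825, -0.565, 0.998], [0.0, 0.0, 0.0, 1.0]] 480.2493378894267
side [[-0.817, -0.364, 0.447, -0.257], [-0.576, 0.496, -0.65, 1.059], [0.015, -0.789, -0.615, 1.184], [0.0, 0.0, 0.0, 1.0]] 530.0762700116056
wrist [[1.0, 0.001, -0.003, 0.55], [0.0, -0.947, -0.321, 0.083], [-0.003, 0.321, -0.947, 0.372], [0.0, 0.0, 0.0, 1.0]] 293.460492840014
{'time': 0.15, 'q': array([ 3.39948469e-04,  5.00301221e+00,  1.00437946e+01,  9.51004097e+01,
       -1.75576726e-03,  9.00010117e+01]), 'qd': array([-0.00305138, -0.14408251,  0.00348481,  0.00380904, -0.0027947 ,
       -0.01745375]), 'joint_efforts': array([-3.04631758e-03, -5.20762289e+01,  4.65044117e+01,  1.38444663e-02,
       -2.16874664e-04, -1.82086734e-05]), 'ee_pos': array([ 5.49828626e-01, -4.95031619e-06,  2.47744328e-01]), 'tcp_rot': array([-1.79940373e+02,  1.75681920e-03,  8.99993300e+01]), 'wrist_force': array([-0.62335816,  0.80133407,  0.50476844]), 'torque': array([-0.05716283,  0.01107654, -0.01541849]), 'opening': 0.08541624371629433}
```

View pics/a.png

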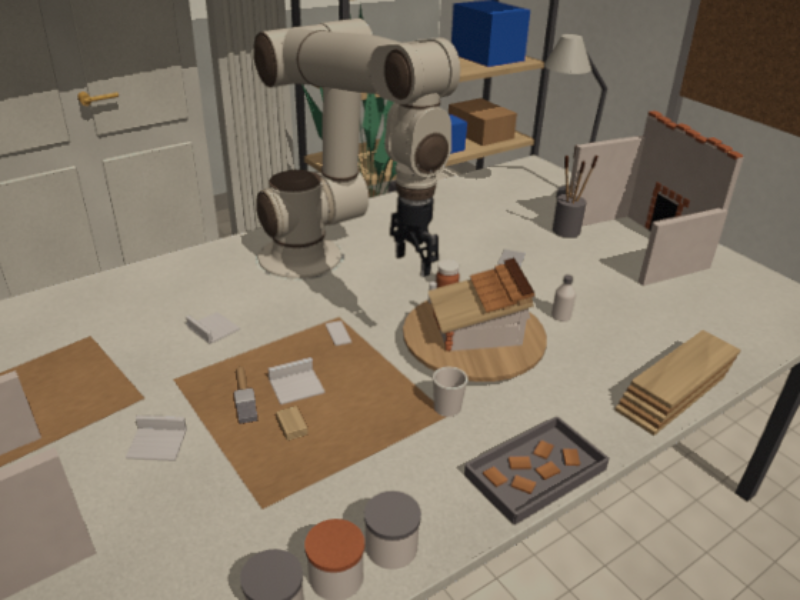

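View pics/side0.png

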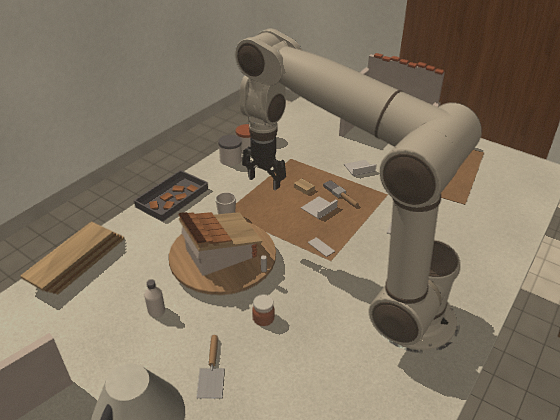

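```bash
cat > m.py <<'E'
from h import *
s=load('scene0'); d=load('side0')
k=.7
for n,p in dict(cA=(300,388),cB=(155,445),cC=(213,328),brush=(247,410),offc=(292,423),cup=(449,375),strip=(339,333),glue=(565,290),jar=(448,268)).items():
    print(n,by_depth(s,[np.array(p)*k]).round(3))
P=cloud(s);Q=cloud(d)
for nm,C in (('scene',P),('side',Q)):
    m=(C[...,2]>.040)&(C[...,2]<.050)&(C[...,0]>.3)&(C[...,1]>0.05)&(C[...,1]<.6)&(C[...,0]<.9)
    pts=C[m]
    ref=np.median(pts,0); pts=pts[np.hypot(*(pts-ref)[:,:2].T)<.25]
    (x,y),r=cv2.minEnclosingCircle(pts[:,:2].astype(np.float32)); print(nm,'disc',x,y,r,len(pts))
    m=(np.hypot(C[...,0]-ref[0],C[...,1]-ref[1])<.2)&(C[...,2]>.105)&(C[...,2]<.25)
    pts=C[m]; print('house ctr',pts.mean(0))
    m=(np.hypot(C[...,0]-ref[0],C[...,1]-ref[1])<.19)&(C[...,2]>.094)&(C[...,2]<.104)
    print('z~100 pts',C[m].round(3)[::15].tolist())
a=cv2.imread('pics/scene0.png')[195:345,70:280]; b=cv2.imread('pics/side0.png')[130:290,160:380]
cv2.imwrite('pics/b.png',np.vstack([cv2.resize(a,(400,286),interpolation=2),cv2.resize(b,(400,291),interpolation=2)]))
E
python3 m.py
```

```text
cA [[ 0.52  -0.266  0.005]]
cB [[ 0.519 -0.593  0.004]]
cC [[ 0.205 -0.343  0.005]]
brush [[ 0.542 -0.401  0.023]]
offc [[ 0.625 -0.339  0.022]]
cup [[ 0.717 -0.011  0.067]]
strip [[ 0.391 -0.091  0.006]]
glue [[0.635 0.416 0.09 ]]
jar [[0.372 0.254 0.071]]
scene disc 0.6030669808387756 0.1554110199213028 0.17255350947380066 1614
house ctr [0.62212638 0.15580043 0.14842645]
z~100 pts [[0.681, 0.206, 0.102], [0.691, 0.194, 0.1], [0.671, 0.146, 0.103], [0.695, 0.194, 0.098], [0.658, 0.125, 0.099], [0.681, 0.173, 0.095], [0.647, 0.096, 0.099], [0.669, 0.14, 0.096], [0.64, 0.086, 0.095], [0.632, 0.048, 0.097]]
side disc 0.550223171710968 0.2377633899450302 0.22669273614883423 2829
house ctr [0.59050536 0.18228254 0.14845325]
z~100 pts [[0.508, 0.118, 0.102], [0.499, 0.11, 0.096], [0.518, 0.135, 0.097], [0.522, 0.154, 0.1], [0.532, 0.171, 0.099], [0.549, 0.198, 0.102], [0.557, 0.216, 0.103], [0.55, 0.206, 0.096], [0.551, 0.214, 0.097], [0.557, 0.221, 0.095], [0.556, 0.227, 0.095], [0.44, 0.148, 0.096], [0.573, 0.257, 0.096]]
```

View pics/b.png

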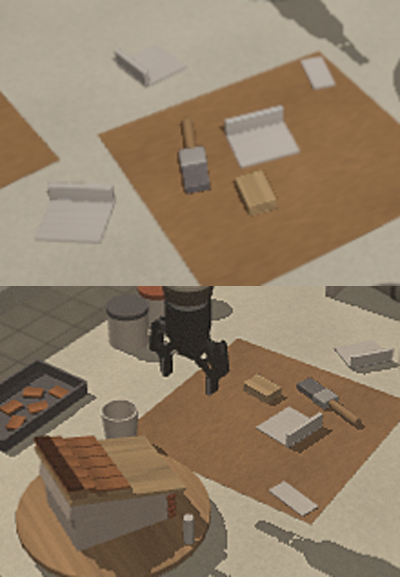

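```bash
cat > m2.py <<'E'
from h import *
from scipy.optimize import least_squares
s=load('scene0'); d=load('side0'); w=load('wrist0')
c0=np.array([.603,.155])
E=[]
for n,c in (('sc',s),('sd',d),('wr',w)):
    C=cloud(c); r=np.hypot(C[...,0]-c0[0],C[...,1]-c0[1])
    m=((abs(C[...,2]-.045)<.006)&(r<.2)).astype(np.uint8); m=cv2.morphologyEx(m,cv2.MORPH_OPEN,np.ones((3,3)))
    p=C[m>0]; 
    if len(p)<50: print(n,len(p)); continue
    a=np.arctan2(p[:,1]-c0[1],p[:,0]-c0[0]); rr=np.hypot(p[:,0]-c0[0],p[:,1]-c0[1])
    e=[p[i][np.argmax(rr[i])] for i in [np.where(abs(a-t)<.05)[0] for t in np.arange(-3.1,3.1,.1)] if len(i)>2 and rr[i].max()>.15]
    e=np.array(e); f=least_squares(lambda q:np.hypot(e[:,0]-q[0],e[:,1]-q[1])-q[2],[*c0,.17],loss='soft_l1',f_scale=.003); print(n,'disc',f.x.round(4),len(e),p[:,2].mean())
    m=(abs(r-.155)<.02)&(C[...,2]>.06)&(C[...,2]<.105)&(C[...,0]<.48); p=C[m]; print(n,'peg',len(p),p.mean(0).round(4),p.min(0).round(3),p.max(0).round(3))
    m=(r<.16)&(C[...,2]>.115)&(C[...,2]<.2); p=C[m]
    # deck plane: bare wood by colour (not reddish)
    # flashing A
    f0=np.array([.52,-.266]); rf=np.hypot(C[...,0]-f0[0],C[...,1]-f0[1])
    m=(rf<.085)&(C[...,2]>.016)&(C[...,2]<.05)&(C[...,0]<.56); p=C[m]
    if len(p)>10:
        top=p[p[:,2]>.029]; print(n,'lip',len(p),p.mean(0).round(4),p[:,2].max(), 'rect',cv2.minAreaRect(p[:,:2].astype(np.float32)), 'top',len(top), cv2.minAreaRect(top[:,:2].astype(np.float32)) if len(top)>3 else 0)
    hsv=cv2.cvtColor(c['img'],cv2.COLOR_RGB2HSV)
    m=((rf<.09)&(hsv[...,1]<60)&(C[...,2]<.05)).astype(np.uint8); p=C[m>0]; low=p[p[:,2]<.01]
    if len(low)>20: print(n,'leg',len(low),cv2.minAreaRect(low[:,:2].astype(np.float32)))
E
python3 m2.py
```

```text
sc disc [0.6026 0.1538 0.1691] 43 0.04704382497784384
sc peg 28 [0.4482 0.1398 0.0945] [0.438 0.133 0.061] [0.455 0.153 0.105]
sc lip 206 [ 0.4691 -0.2641  0.0292] 0.04164380297727954 rect ((0.4677278995513916, -0.2631020247936249), (0.09609659761190414, 0.01757267490029335), 78.84668731689453) top 105 ((0.46777939796447754, -0.26284059882164), (0.09554021060466766, 0.01757267490029335), 78.84668731689453)
sc leg 562 ((0.5024526119232178, -0.26678699254989624), (0.10315857082605362, 0.10664838552474976), 78.35584259033203)
sd disc [0.5972 0.1547 0.1682] 47 0.04465875220137551
sd peg 73 [0.4417 0.1436 0.0844] [0.433 0.134 0.06 ] [0.454 0.152 0.103]
sd lip 122 [ 0.4621 -0.2597  0.0281] 0.03985310546759746 rect ((0.46154657006263733, -0.2633601725101471), (0.1046939268708229, 0.017774395644664764), 78.09577178955078) top 62 ((0.46152132749557495, -0.26307791471481323), (0.10427264869213104, 0.015923652797937393), 80.16856384277344)
sd leg 287 ((0.5032292008399963, -0.27154433727264404), (0.10410141199827194, 0.09298096597194672), 79.43201446533203)
wr disc [0.6005 0.1536 0.169 ] 37 0.04371242532633294
wr peg 673 [0.4493 0.1389 0.09  ] [0.437 0.131 0.06 ] [0.456 0.149 0.101]
wr lip 331 [ 0.4694 -0.2461  0.0313] 0.03522428114950177 rect ((0.4679650664329529, -0.2537555694580078), (0.07959948480129242, 0.01037332322448492), 79.93767547607422) top 275 ((0.46790042519569397, -0.25374412536621094), (0.07959948480129242, 0.010242032818496227), 79.93767547607422)
wr leg 2037 ((0.5097407102584839, -0.26868894696235657), (0.10136667639017105, 0.08700411021709442), 85.18431854248047)
```

View pics/wrist0.png

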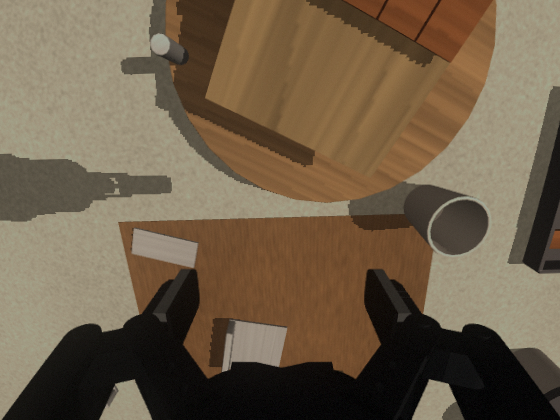

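Candidates in scene view (800×600 pixels): A at (297,380) has y=-0.27, B at (158,437) has y=-0.59, and C at (213,326) has y=-0.34. All three have a lip. A is farthest to the robot's left, and it has the brush beside it and the offcut beyond its free edge. The enlarged crop confirms this, so A is the one meant. The wrist view shows the peg at (168,48).

I'll go to the peg with the jaws tangential to the disc.

```bash
python3 -m handwheel '[[0.0178,-0.0129,0,0,0,0],[0.0178,-0.0129,0,0,0,0],[0.0178,-0.0129,0,0,0,0],[0.0178,-0.0129,0,0,0,0],[0.0178,-0.0129,0,0,0,0],[0.0178,-0.0129,0,0,0,0],[0.0178,-0.0129,0,0,0,0],[0.0178,-0.0129,0,0,0,0]]' 0 30
python3 -m handwheel '[[0,0,0,0,0,-6],[0,0,0,0,0,-6],[0,0,0,0,0,-6],[0,0,0,0,0,-6],[0,0,0,0,0,-6],[0,0,0,0,0,-6],[0,0,0,0,0,-6],[0,0,0,0,0,-6]]'
python3 -m handwheel '[[0,0,0,0,0,-6],[0,0,0,0,0,-6],[0,0,0.01,0,0,-6],[0,0,0.01,0,0,-6],[0,0,0.01,0,0,-6],[0,0,0.01,0,0,-6],[0,0,0.01,0,0,-6],[0,0,0,0,0,-4.5]]'
python3 -c "
from h import *
c=snap('wrist','w1'); C=cloud(c); m=(C[...,2]>.092)&(C[...,2]<.108)&(np.hypot(C[...,0]-.447,C[...,1]-.142)<.03); p=C[m]; print(len(p),p.mean(0),p.min(0),p.max(0)); (x,y),r=cv2.minEnclosingCircle(p[p[:,2]>.096][:,:2].astype(np.float32)); print(x,y,r)
print(monitor.get_obs()['q'])
"
```

```text
time: 0.82
ee_pos: [0.446, 0.1431, 0.2481]
tcp_rot: [-180.0, 0.0, 90.0]
wrist_force: [0.3, 1.6, -0.2]
opening: 0.0428
time: 1.48
ee_pos: [0.4467, 0.1424, 0.248]
tcp_rot: [-180.0, -0.0, 138.3]
wrist_force: [-0.3, 0.3, 0.2]
opening: 0.0428
time: 2.15
ee_pos: [0.446, 0.1422, 0.1961]
tcp_rot: [-180.0, -0.2, -175.2]
wrist_force: [-0.5, -0.2, 0.1]
opening: 0.0427
386 [0.44498501 0.14072407 0.09799621] [0.43726431 0.13208848 0.09205529] [0.45482561 0.14937558 0.10018338]
0.44615188241004944 0.14060185849666595 0.008943657390773296
[ 1.76778269e+01 -6.81183373e+00 -7.24925930e+00  8.96870383e+01
  1.51927269e-04  1.26213756e+01]
```

```bash
python3 -m handwheel '[[0,0.0015,0.014,0,0,0],[0,0,0.014,0,0,0],[0,0,0.014,0,0,0],[0,0,0.014,0,0,0],[0,0,0.014,0,0,0],[0,0,0.014,0,0,0],[0,0,0.014,0,0,0],[0,0,0.014,0,0,0]]'
python3 -m handwheel '[[0,0,0,0,0,0],[0,0,0,0,0,0],[0,0,0,0,0,0],[0,0,0,0,0,0],[0,0,0,0,0,0],[0,0,0,0,0,0],[0,0,0,0,0,0],[0,0,0,0,0,0]]' -1 25
```

```text
time: 2.87
ee_pos: [0.4467, 0.1439, 0.0858]
tcp_rot: [180.0, 0.0, -175.6]
wrist_force: [-0.3, -0.6, 0.7]
opening: 0.0426
time: 3.53
ee_pos: [0.4463, 0.1438, 0.0863]
tcp_rot: [-180.0, -0.0, -175.5]
wrist_force: [-5.4, -1.0, -4.7]
opening: 0.0173
```

```bash
python3 -m handwheel '[[-0.0003,0.01,0,0,0,3.7],[-0.0003,0.01,0,0,0,3.7],[-0.0003,0.01,0,0,0,3.7],[-0.0003,0.01,0,0,0,3.7],[-0.0003,0.01,0,0,0,3.7],[-0.0003,0.01,0,0,0,3.7],[-0.0003,0.01,0,0,0,3.7],[-0.0003,0.01,0,0,0,3.7]]'
python3 -m handwheel '[[-0.0003,0.01,0,0,0,3.7],[-0.0003,0.01,0,0,0,3.7],[-0.0003,0.01,0,0,0,3.7],[-0.0003,0.01,0,0,0,3.7],[-0.0003,0.01,0,0,0,3.7],[-0.0003,0.01,0,0,0,3.7],[-0.0003,0.01,0,0,0,3.7],[-0.0003,0.01,0,0,0,3.7]]'
```

```text
time: 4.2
ee_pos: [0.4618, 0.222, 0.0863]
tcp_rot: [180.0, 0.1, 154.7]
wrist_force: [6.1, -3.3, -9.6]
opening: 0.0168
time: 4.87
ee_pos: [0.5134, 0.2816, 0.0864]
tcp_rot: [179.9, 0.3, 125.0]
wrist_force: [6.9, -12.3, -6.1]
opening: 0.017
```

```bash
python3 -m handwheel '[[0,0,0,0,0,0],[0,0,0,0,0,0],[0,0,0,0,0,0],[0,0,0,0,0,0],[0,0,0,0,0,0],[0,0,0,0,0,0],[0,0,0,0,0,0],[0,0,0,0,0,0]]' 0
python3 -m handwheel '[[0,0,-0.01,0,0,0],[0,0,-0.02,0,0,0],[0,0,-0.03,0,0,0],[0,0,-0.03,0,0,0],[0,0,-0.03,0,0,0],[0,0,-0.03,0,0,0],[0,0,-0.03,0,0,0],[0,0,-0.02,0,0,0]]'
cat > m3.py <<'E'
from h import *
import sys
for n in ('scene','side','wrist'):
    c=snap(n,n+'2'); C=cloud(c)
    r=np.hypot(C[...,0]-.6,C[...,1]-.154)
    q=np.hypot(C[...,0]-.511,C[...,1]-.281)
    m=(q<.03)&(C[...,2]>.094)&(C[...,2]<.106); p=C[m]
    if len(p): print(n,'peg',len(p),p.mean(0).round(4), cv2.minEnclosingCircle(p[:,:2].astype(np.float32)))
    # deck points: on the plane, non-red
    hsv=cv2.cvtColor(c['img'],cv2.COLOR_RGB2HSV)
    m=(r<.13)&(C[...,2]>.105)&(C[...,2]<.15)&(C[...,0]<.62); p=C[m]
    if len(p)<50: print(n,'few',len(p)); continue
    for k in range(6):
        A=np.c_[p[:,:2],np.ones(len(p))]; co=np.linalg.lstsq(A,p[:,2],rcond=None)[0]; res=p[:,2]-A@co; p=p[abs(res)<max(.004,2*res.std()*.7)]
    g=co[:2]; yaw=np.degrees(np.arctan2(g[1],g[0])); print(n,'deck',len(p),'pitch',np.degrees(np.arctan(np.hypot(*g))),'yaw',yaw,'z at',co, res.std())
    print('  rect',cv2.minAreaRect(p[:,:2].astype(np.float32)),p.min(0),p.max(0))
E
python3 m3.py
```

```text
time: 5.53
ee_pos: [0.5113, 0.2827, 0.0864]
tcp_rot: [180.0, -0.0, 125.3]
wrist_force: [-0.3, -0.5, -0.7]
opening: 0.0426
time: 6.2
ee_pos: [0.5113, 0.2826, 0.2904]
tcp_rot: [179.8, 0.0, 125.3]
wrist_force: [0.3, 0.5, 0.2]
opening: 0.0428
scene peg 19 [0.5142 0.282  0.1011] ((0.5143890976905823, 0.28071290254592896), 0.010863026604056358)
scene deck 430 pitch 14.859625982616244 yaw 6.013193252848394 z at [ 0.26386515  0.02779478 -0.02000441] 0.00140264145272223
  rect ((0.5493332147598267, 0.15154679119586945), (0.10868124663829803, 0.1670655906200409), 6.92641544342041) [0.49337448 0.06546284 0.1129885 ] [0.61294435 0.23338857 0.14196189]
side peg 30 [0.5109 0.2828 0.0977] ((0.5099619626998901, 0.28195273876190186), 0.011170155368745327)
side deck 1256 pitch 14.976315666504513 yaw 2.8300317029140927 z at [ 0.26717994  0.01320766 -0.02230836] 0.001966293273668493
  rect ((0.5616274476051331, 0.15082211792469025), (0.1295093595981598, 0.16609682142734528), 4.340660095214844) [0.49341018 0.06367796 0.10909698] [0.61999083 0.2374781  0.14869915]
wrist peg 193 [0.5122 0.2818 0.0984] ((0.5126160979270935, 0.2814587652683258), 0.008893655613064766)
wrist deck 6897 pitch 14.842244121242462 yaw 3.865771192553079 z at [ 0.26439737  0.01786612 -0.02272711] 0.0007599947522049934
  rect ((0.5545893907546997, 0.15440702438354492), (0.1120118722319603, 0.15297241508960724), 4.1813273429870605) [0.49339518 0.0798953  0.10868766] [0.60580954 0.23432422 0.14206828]
```

```bash
python3 -c "
import cv2,numpy as np
a=cv2.imread('pics/scene2.png');b=cv2.imread('pics/side2.png');w=cv2.imread('pics/wrist2.png')
o=np.vstack([np.hstack([cv2.resize(a[150:290,260:400],(400,300)),cv2.resize(b[170:310,140:300],(400,300))]),np.hstack([cv2.resize(w,(400,300)),np.zeros((300,400,3),np.uint8)])])
cv2.imwrite('pics/c.png',o)"
```

```text
(no output)
```

View pics/c.png

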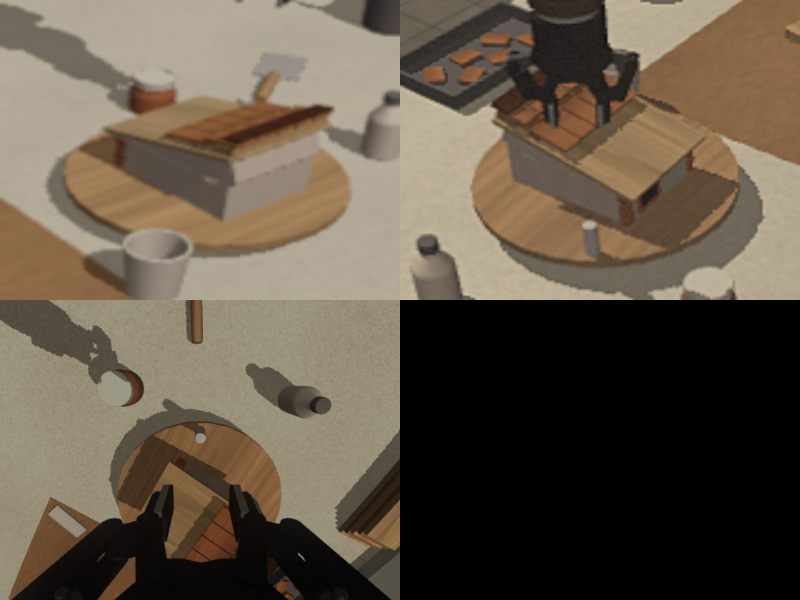

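Turntable is at the middle click: peg at (0.512,0.282), at 124.5° about the axis. That gives a base yaw of about 4.5°, and the deck's bare eaves now face the robot. Next I'll move over for a clear look at the deck, then at the flashing.

```bash
python3 -m handwheel '[[-0.0225,-0.0145,0,0,0,0],[-0.0225,-0.0145,0,0,0,0],[-0.0225,-0.0145,0,0,0,0],[-0.0225,-0.0145,0,0,0,0],[-0.0225,-0.0145,0,0,0,0],[-0.0225,-0.0145,0,0,0,0],[-0.0225,-0.0145,0,0,0,0],[-0.0225,-0.0145,0,0,0,0]]'
python3 -m handwheel '[[0,0,0,0,0,6.5],[0,0,0,0,0,6.5],[0,0,0,0,0,6.5],[0,0,0,0,0,6.5],[0,0,0,0,0,6.5],[0,0,0,0,0,6.5],[0,0,0,0,0,6.5],[0,0,0,0,0,0]]'
python3 -c "
from h import *
c=snap('wrist','w3'); C=cloud(c)
r=np.hypot(C[...,0]-.6,C[...,1]-.154)
m=(r<.14)&(C[...,2]>.105)&(C[...,2]<.135); p=C[m]
for k in range(6):
    A=np.c_[p[:,:2],np.ones(len(p))]; co=np.linalg.lstsq(A,p[:,2],rcond=None)[0]; res=p[:,2]-A@co; p=p[abs(res)<max(.003,1.5*res.std())]
print('plane',co,'pitch',np.degrees(np.arctan(np.hypot(*co[:2]))),'yaw',np.degrees(np.arctan2(co[1],co[0])),res.std(),len(p))
# height over plane over the whole neighbourhood
H=C[...,2]-(C[...,0]*co[0]+C[...,1]*co[1]+co[2])
m=(r<.14)&(abs(H)<.004)&(C[...,2]>.1); p=C[m]; print('bare',cv2.minAreaRect(p[:,:2].astype(np.float32)))
a=np.radians(4.4); ex=np.array([np.cos(a),np.sin(a)]); ey=np.array([-ex[1],ex[0]])
L=p[:,:2]-np.array([.6,.154]); X=L@ex;Y=L@ey
for y0 in np.arange(-.07,.08,.02):
    s=abs(Y-y0)<.004; print(round(y0,3),'x',X[s].min().round(4),X[s].max().round(4)) if s.any() else 0
for x0 in np.arange(-.09,0,.02):
    s=abs(X-x0)<.004; print(round(x0,3),'y',Y[s].min().round(4),Y[s].max().round(4)) if s.any() else 0
"
```

```text
time: 7.02
ee_pos: [0.5201, 0.0674, 0.2852]
tcp_rot: [-179.9, -0.0, 125.3]
wrist_force: [0.5, 0.2, -1.0]
opening: 0.0427
time: 7.68
ee_pos: [0.5203, 0.0686, 0.2852]
tcp_rot: [-179.9, 0.0, 79.5]
wrist_force: [0.2, 0.3, 0.5]
opening: 0.0427
plane [ 0.26237351  0.02025758 -0.02220473] pitch 14.74337429167154 yaw 4.414986858637706 0.0007442220240175381 17129
bare ((0.5857319235801697, 0.15251106023788452), (0.17482157051563263, 0.16070304811000824), 4.312068939208984)
-0.07 x -0.1006 0.0001
-0.05 x -0.1006 0.073
-0.03 x -0.1006 -0.0001
-0.01 x -0.1009 0.0003
0.01 x -0.1014 0.0001
0.03 x -0.1013 0.0004
0.05 x -0.1007 0.0725
0.07 x -0.1013 -0.0
-0.09 y -0.0805 0.0799
-0.07 y -0.0805 0.079
-0.05 y -0.0803 0.08
-0.03 y -0.0802 0.0798
-0.01 y -0.0802 0.0796
```

View pics/w3.png

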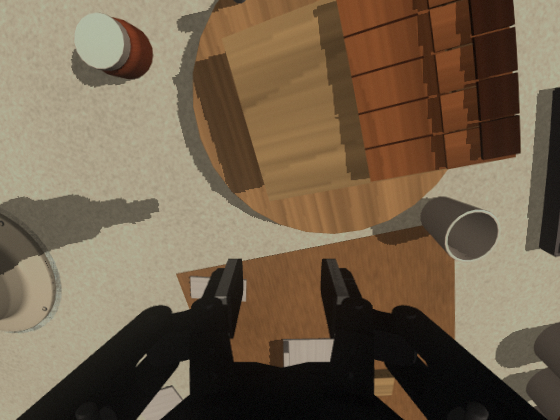

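```bash
python3 -m handwheel '[[-0.0245,-0.0018,0.008,0,0,0],[-0.0245,-0.0018,0.008,0,0,0],[-0.0245,-0.0018,0.008,0,0,0],[-0.0245,-0.0018,0.008,0,0,0],[-0.0245,-0.0018,0.008,0,0,0],[-0.0245,-0.0018,0.008,0,0,0],[-0.0245,-0.0018,0.008,0,0,0],[-0.0245,-0.0018,0.008,0,0,0]]'
python3 -c "
from h import *
print(T_tool()[:3,3])
c=snap('wrist','w4'); C=cloud(c); hsv=cv2.cvtColor(c['img'],cv2.COLOR_RGB2HSV)
rf=np.hypot(C[...,0]-.5,C[...,1]+.266)
print('mat z',np.nanmedian(C[(rf>.09)&(rf<.15)&(hsv[...,1]>80)][:,2]))
p=C[(rf<.1)&(C[...,2]>.028)&(C[...,2]<.045)&(hsv[...,1]<60)]; print('lip top',len(p),cv2.minAreaRect(p[:,:2].astype(np.float32)),np.median(p[:,2]),p.min(0),p.max(0))
v,g=None,None
l=cv2.fitLine(p[:,:2].astype(np.float32),cv2.DIST_HUBER,0,.01,.01).ravel(); print('line',l,np.degrees(np.arctan2(l[1],l[0])))
q=C[(rf<.1)&(C[...,2]<.009)&(hsv[...,1]<60)]; print('leg',len(q),cv2.minAreaRect(q[:,:2].astype(np.float32)),np.median(q[:,2]))
"
```

```text
time: 8.4
ee_pos: [0.471, -0.1226, 0.2214]
tcp_rot: [-180.0, -0.0, 80.1]
wrist_force: [0.6, 0.4, -0.1]
opening: 0.0429
[ 0.47099987 -0.1226296   0.22139468]
mat z 0.00011201542424024713
lip top 542 ((0.465909481048584, -0.26438072323799133), (0.10014046728610992, 0.010089610703289509), 80.53947448730469) 0.032929153785291126 [ 0.45361852 -0.31375158  0.0280234 ] [ 0.47826354 -0.21471783  0.03491358]
line [ 0.1719397   0.9851075   0.46624893 -0.26066568] 80.09938
leg 1805 ((0.5008220076560974, -0.2936680316925049), (0.145380899310112, 0.08862882852554321), 80.13388061523438) 0.0031967196522891816
```

View pics/w4.png

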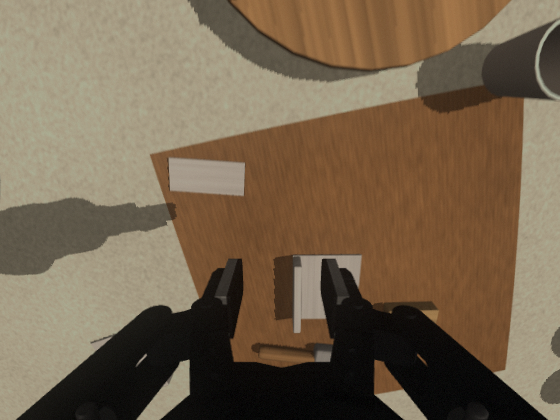

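```bash
python3 -m handwheel '[[-0.0175,0.0024,0.012,0,0,0],[-0.0175,0.0024,0.012,0,0,0],[-0.0175,0.0024,0.012,0,0,0],[-0.0175,0.0024,0.012,0,0,0],[-0.0175,0.0024,0.012,0,0,0],[-0.0175,0.0024,0.012,0,0,0],[-0.0175,0.0024,0.012,0,0,0],[-0.0175,0.0024,0.012,0,0,0]]'
python3 -m handwheel '[[0,0,0.015,0,0,0],[0,0,0.015,0,0,0],[0,0,0.014,0,0,0],[0,0,0.012,0,0,0],[0,0,0.008,0,0,0],[0,0,0.006,0,0,0],[0,0,0,0,0,0],[0,0,0,0,0,0]]'
python3 -c "
from h import *
T=T_tool(); print(T.round(4)); print('lip in tool',np.linalg.inv(T)@np.array([.466,-.2643,.019,1]))"
```

```text
time: 9.12
ee_pos: [0.4654, -0.2635, 0.1251]
tcp_rot: [-180.0, -0.0, 80.1]
wrist_force: [-0.0, -0.6, 0.4]
opening: 0.0429
time: 9.78
ee_pos: [0.4659, -0.2627, 0.0565]
tcp_rot: [-180.0, 0.0, 79.8]
wrist_force: [0.4, 0.4, 0.4]
opening: 0.0427
[[ 0.1763  0.9843 -0.      0.4659]
 [ 0.9843 -0.1763 -0.     -0.2627]
 [-0.     -0.     -1.      0.0565]
 [ 0.      0.      0.      1.    ]]
lip in tool [-1.51571958e-03  3.70628559e-04  3.74513851e-02  1.00000000e+00]
```

```bash
python3 -m handwheel '[[-0.0015,0,0.008,0,0,0],[0,0,0.008,0,0,0],[0,0,0.007,0,0,0],[0,0,0.005,0,0,0],[0,0,0.003,0,0,0],[0,0,0,0,0,0],[0,0,0,0,0,0],[0,0,0,0,0,0]]'
python3 -m handwheel '[[0,0,0,0,0,0],[0,0,0,0,0,0],[0,0,0,0,0,0],[0,0,0,0,0,0],[0,0,0,0,0,0],[0,0,0,0,0,0],[0,0,0,0,0,0],[0,0,0,0,0,0]]' -1 90
```

```text
time: 10.45
ee_pos: [0.4658, -0.2644, 0.0256]
tcp_rot: [180.0, 0.0, 79.8]
wrist_force: [-0.8, -0.7, -0.0]
opening: 0.0425
time: 11.12
ee_pos: [0.4659, -0.2644, 0.0258]
tcp_rot: [180.0, 0.0, 79.8]
wrist_force: [0.3, 0.9, 5.6]
opening: 0.0083
```

```bash
python3 -m handwheel '[[0,0,-0.01,0,0,0],[0,0,-0.02,0,0,0],[0,0,-0.03,0,0,0],[0,0,-0.03,0,0,0],[0,0,-0.03,0,0,0],[0,0,-0.03,0,0,0],[0,0,-0.03,0,0,0],[0,0,-0.02,0,0,0]]'
python3 -m handwheel '[[0,0,-0.02,0,0,0],[0,0,-0.02,0,0,0],[0,0,-0.01,0,0,0],[0,0,0,0,0,0],[0,0,0,0,0,0],[0,0,0,0,0,0],[0,0,0,0,0,0],[0,0,0,0,0,0]]'
cat > fl.py <<'E'
# measure flashing in the tool frame from the fixed cameras + wrist
from h import *
import sys
tag=sys.argv[1]
for n in ('scene','side','wrist'):
    T=T_tool(); c=snap(n,n+tag); C=cloud(c); Ci=np.linalg.inv(T)
    P=C@Ci[:3,:3].T+Ci[:3,3]; hsv=cv2.cvtColor(c['img'],cv2.COLOR_RGB2HSV)
    m=(abs(P[...,0])<.07)&(P[...,1]>.02)&(P[...,1]<.11)&(P[...,2]>.012)&(P[...,2]<.035)&(hsv[...,1]<70)
    p=P[m]
    if len(p)<30: print(n,len(p)); continue
    A=np.c_[p[:,:2],np.ones(len(p))]
    for k in range(5):
        co=np.linalg.lstsq(A,p[:,2],rcond=None)[0]; r=p[:,2]-A@co; k=abs(r)<max(.002,2*r.std()); p=p[k];A=A[k]
    print(n,len(p),'plane tilt x,y deg',np.degrees(co[:2]).round(2),'z0',co[2].round(4),'std',r.std().round(4),'max y',np.percentile(p[:,1],[50,99,100]).round(4),'x',np.percentile(p[:,0],[0,1,99,100]).round(4),'rect',cv2.minAreaRect(p[:,:2].astype(np.float32)))
E
python3 fl.py 5
```

```text
time: 11.78
ee_pos: [0.4656, -0.2643, 0.2286]
tcp_rot: [179.9, 0.0, 79.8]
wrist_force: [0.4, -0.7, -0.8]
opening: 0.0087
time: 12.45
ee_pos: [0.4653, -0.2641, 0.2741]
tcp_rot: [-179.9, -0.0, 79.8]
wrist_force: [-0.1, 0.1, -1.2]
opening: 0.0086
scene 414 plane tilt x,y deg [-0.14  0.93] z0 0.0183 std 0.0013 max y [0.0545 0.086  0.0877] x [-0.047  -0.0461  0.0502  0.0517] rect ((0.002564840018749237, 0.05383513122797012), (0.06681757420301437, 0.09818898886442184), 89.03099060058594)
side 194 plane tilt x,y deg [-0.03  0.95] z0 0.0207 std 0.0015 max y [0.0597 0.0835 0.0874] x [-0.0523 -0.0499  0.0516  0.0531] rect ((0.0003212057054042816, 0.053742699325084686), (0.06469205766916275, 0.10695095360279083), 88.36238098144531)
wrist 14783 plane tilt x,y deg [0.13 0.16] z0 0.0228 std 0.0006 max y [0.0541 0.0843 0.0855] x [-0.0476 -0.0375  0.0496  0.0503] rect ((0.0013660788536071777, 0.05276241898536682), (0.09788759052753448, 0.06553938239812851), 0.03141402080655098)
```

```bash
python3 -m handwheel '[[0.012,-0.0015,0,0,0,0],[0.02,-0.0027,0,0,0,0],[0.026,-0.0034,0,0,0,0],[0.026,-0.0034,0,0,0,0],[0.026,-0.0034,0,0,0,0],[0.026,-0.0034,0,0,0,0],[0.026,-0.0034,0,0,0,0],[0.026,-0.0034,0,0,0,0]]'
python3 -m handwheel '[[0.026,-0.0034,0,0,0,0],[0.026,-0.0034,0,0,0,0],[0.026,-0.0034,0,0,0,0],[0.026,-0.0034,0,0,0,0],[0.026,-0.0034,0,0,0,0],[0.026,-0.0034,0,0,0,0],[0.026,-0.0034,0,0,0,0],[0.02,-0.0027,0,0,0,0]]'
python3 -m handwheel '[[0,0,0,-2.5,0,0],[0,0,0,-2.5,0,0],[0,0,0,-2.5,0,0],[0,0,0,-2.5,0,0],[0,0,0,-2.5,0,0],[0,0,0,-2.4,0,0],[0,0,0,0,0,0],[0,0,0,0,0,0]]'
cat > tgt.py <<'E'
from h import *
import sys
ex,h=float(sys.argv[1]),float(sys.argv[2])
Rd=R.from_euler('zy',[0,0]).as_matrix()
Rd=R.from_euler('z',4.4,degrees=True).as_matrix()@R.from_euler('y',-14.9,degrees=True).as_matrix()
O=np.array([.6002,.1538,.1390]); G=np.array([.001,.085,.0257]) # edge in tool
Rt=np.c_[Rd[:,1],Rd[:,0],-Rd[:,2]]
T=T_tool(); o=monitor.get_obs()
e=Rd.T@(T[:3,3]+T[:3,:3]@G-O)
print('edge in deck mm',(e*1000).round(1),'force in deck',(Rd.T@o['wrist_force']).round(1),'t',o['time'])
pt=O+Rd@np.array([ex,0,h])-Rt@G
print('shift in present tool axes mm',(T[:3,:3].T@(pt-T[:3,3])*1000).round(1),'turn',np.degrees(R.from_matrix(T[:3,:3].T@Rt).as_rotvec()).round(2))
E
python3 tgt.py -0.02 0.04
```

```text
time: 13.27
ee_pos: [0.4743, -0.0731, 0.2754]
tcp_rot: [180.0, -0.0, 79.8]
wrist_force: [-0.3, 0.2, -1.6]
opening: 0.008
time: 13.93
ee_pos: [0.4838, 0.1309, 0.2753]
tcp_rot: [-180.0, -0.0, 79.9]
wrist_force: [-0.3, 0.4, -2.2]
opening: 0.0083
time: 14.6
ee_pos: [0.4835, 0.129, 0.2755]
tcp_rot: [165.1, -0.0, 79.9]
wrist_force: [0.7, -0.1, -1.5]
opening: 0.008
edge in deck mm [  3.4 -37.1 137.3] force in deck [ 0.3 -0.1 -1.6] t 14.6
shift in present tool axes mm [ 14.2 -29.4  95.7] turn [ -0.02   3.7  -14.07]
```

```bash
python3 -m handwheel '[[0,0,0,0,0.46,-1.76],[0,0,0,0,0.46,-1.76],[0,0,0,0,0.46,-1.76],[0,0,0,0,0.46,-1.76],[0,0,0,0,0.46,-1.76],[0,0,0,0,0.46,-1.76],[0,0,0,0,0.46,-1.76],[0,0,0,0,0.46,-1.76]]'
python3 tgt.py -0.02 0.03
```

```text
time: 15.27
ee_pos: [0.4845, 0.1287, 0.275]
tcp_rot: [165.2, 0.0, 94.4]
wrist_force: [-0.5, 0.1, -1.8]
opening: 0.0083
edge in deck mm [  6.5 -15.1 135.7] force in deck [-0.9  0.2 -1.6] t 15.2667
shift in present tool axes mm [ 15.2 -26.3 106. ] turn [-0.13  0.03  0.04]
```

```bash
python3 -m handwheel '[[0.0022,-0.0038,0.01,0,0,0],[0.0022,-0.0038,0.015,0,0,0],[0.0022,-0.0038,0.018,0,0,0],[0.0022,-0.0038,0.018,0,0,0],[0.0022,-0.0038,0.018,0,0,0],[0.0022,-0.0038,0.015,0,0,0],[0.002,-0.0035,0.012,0,0,0],[0,0,0,0,0,0]]'
python3 tgt.py -0.02 0.005; python3 fl.py 6
python3 -c "
from h import *
# deck plane vs flashing, seen by side and scene; project the deck centreline and edge estimate
s=cv2.imread('pics/scene6.png')[130:270,250:410];b=cv2.imread('pics/side6.png')[170:310,140:300]
cv2.imwrite('pics/d.png',np.hstack([cv2.resize(s,(400,350)),cv2.resize(b,(400,350))]))"
```

```text
time: 15.93
ee_pos: [0.4839, 0.1437, 0.163]
tcp_rot: [165.4, 0.1, 94.4]
wrist_force: [-0.7, -0.2, -2.0]
opening: 0.0083
edge in deck mm [-21.7  -0.2  27. ] force in deck [-1.2 -0.1 -1.8] t 15.9333
shift in present tool axes mm [ 0.2  1.7 22.5] turn [-0.31  0.11 -0.02]
scene 220 plane tilt x,y deg [-0.24  0.14] z0 0.0187 std 0.0012 max y [0.0558 0.0877 0.0895] x [-0.0516 -0.0497  0.052   0.0544] rect ((0.0013837777078151703, 0.054786890745162964), (0.06946153938770294, 0.10601402819156647), 89.99555206298828)
side 412 plane tilt x,y deg [-0.21  0.82] z0 0.021 std 0.0021 max y [0.0545 0.0832 0.0853] x [-0.0504 -0.0453  0.0499  0.0504] rect ((-5.8356672525405884e-05, 0.05287576839327812), (0.06494805961847305, 0.10080359131097794), 89.96343231201172)
wrist 14765 plane tilt x,y deg [0.09 0.15] z0 0.0229 std 0.0006 max y [0.054  0.084  0.0852] x [-0.0472 -0.0376  0.0497  0.0504] rect ((0.0015746057033538818, 0.05260296165943146), (0.09758339822292328, 0.06516800820827484), 0.013369367457926273)
```

View pics/d.png

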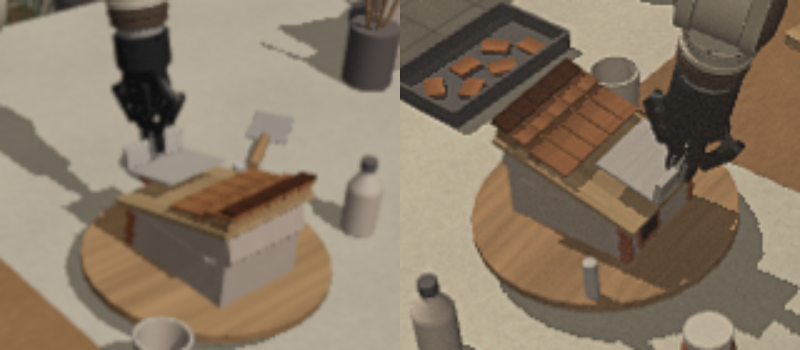

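View pics/wrist6.png

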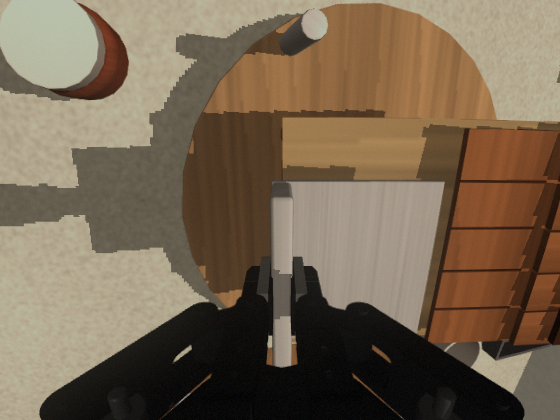

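Flashing hangs square above the bare board, with its free edge short of the shingles. I'll lower it to about 6 mm, then measure the gap in the same wrist view.

```bash
python3 -m handwheel '[[0,0.0015,0.004,0,0,0],[0,0,0.004,0,0,0],[0,0,0.004,0,0,0],[0,0,0.004,0,0,0],[0,0,0.003,0,0,0],[0,0,0.002,0,0,0],[0,0,0,0,0,0],[0,0,0,0,0,0]]'
cat > gap.py <<'E'
from h import *
import sys
T=T_tool(); c=snap('wrist',sys.argv[1]); C=cloud(c); Ci=np.linalg.inv(T); P=C@Ci[:3,:3].T+Ci[:3,3]
def fit(p):
    A=np.c_[p[:,:2],np.ones(len(p))]
    for k in range(6):
        co=np.linalg.lstsq(A,p[:,2],rcond=None)[0]; r=p[:,2]-A@co; k=abs(r)<max(.0015,2*r.std()); p=p[k];A=A[k]
    return co,len(p),p
x,y,z=P[...,0],P[...,1],P[...,2]
f,n1,pf=fit(P[(abs(x)<.045)&(y>.02)&(y<.075)&(z>.015)&(z<.03)])
d,n2,pd=fit(P[(x>.056)&(x<.074)&(y>0)&(y<.08)&(z>.015)&(z<.06)])
print('flash',n1,np.degrees(f[:2]).round(2),f[2].round(4),'deck',n2,np.degrees(d[:2]).round(2),d[2].round(4))
for yy in (0,.04,.085): print(yy,'underside gap mm',1000*((d@[0.,yy,1])-(f@[0.,yy,1]))-4)
L=P[(abs(y-.04)<.02)&(x>.05)&(x<.1)&(abs(z-(d[0]*x+d[1]*y+d[2]))<.003)]; print('deck side edge x',np.percentile(L[:,0],99),'flash edge y',np.percentile(P[(abs(x)<.045)&(y>.06)&(abs(z-(f[0]*x+f[1]*y+f[2]))<.0012)][:,1],99.5))
E
python3 gap.py w7; python3 tgt.py -0.02 0
```

```text
time: 16.75
ee_pos: [0.4918, 0.1442, 0.146]
tcp_rot: [165.1, 0.1, 94.4]
wrist_force: [0.4, -0.3, -0.6]
opening: 0.0082
flash 11154 [0.08 0.14] 0.0229 deck 4880 [-0.08 -0.09] 0.0354
0 underside gap mm 8.469205763378362
0.04 underside gap mm 8.31146663834538
0.085 underside gap mm 8.13401012268328
deck side edge x 0.08086061295336634 flash edge y 0.1621680644621033
edge in deck mm [-18.2  -0.3   9.3] force in deck [-0.4 -0.5 -0.2] t 16.8
shift in present tool axes mm [ 0.2 -1.8  9.3] turn [-0.    0.07 -0.03]
```

```bash
python3 -m handwheel '[[0,0,0.002,0,0,0],[0,0,0.002,0,0,0],[0,0,0.001,0,0,0],[0,0,0.001,0,0,0],[0,0,0.001,0,0,0],[0,0,0,0,0,0],[0,0,0,0,0,0],[0,0,0,0,0,0]]'
python3 tgt.py -0.02 0
python3 -m handwheel '[[0,0,0.0005,0,0,0],[0,0,0.0005,0,0,0],[0,0,0.0005,0,0,0],[0,0,0,0,0,0],[0,0,0,0,0,0],[0,0,0,0,0,0],[0,0,0,0,0,0],[0,0,0,0,0,0]]'
python3 tgt.py -0.02 0
```

```text
time: 17.47
ee_pos: [0.4937, 0.1444, 0.1395]
tcp_rot: [165.1, 0.1, 94.4]
wrist_force: [-0.3, -0.3, -1.1]
opening: 0.008
edge in deck mm [-18.2  -0.3   2.2] force in deck [-0.6 -0.3 -1. ] t 17.4667
shift in present tool axes mm [ 0.2 -1.8  2.2] turn [-0.    0.07 -0.03]
time: 18.13
ee_pos: [0.494, 0.1444, 0.138]
tcp_rot: [165.1, 0.1, 94.4]
wrist_force: [-1.6, -0.2, 0.3]
opening: 0.0084
edge in deck mm [-18.2  -0.3   0.7] force in deck [-1.5 -0.1  0.7] t 18.1333
shift in present tool axes mm [ 0.2 -1.8  0.7] turn [-0.    0.07 -0.03]
```

```bash
python3 -m handwheel '[[0,0.001,0.0003,0,0,0],[0,0.003,0,0,0,0],[0,0.003,0,0,0,0],[0,0.003,0,0,0,0],[0,0.003,0,0,0,0],[0,0.003,0,0,0,0],[0,0.001,0,0,0,0],[0,0,0,0,0,0]]'
python3 tgt.py 0.032 0; python3 gap.py w8
```

```text
time: 18.8
ee_pos: [0.5106, 0.1458, 0.1424]
tcp_rot: [165.1, 0.0, 94.4]
wrist_force: [-3.4, 0.4, 4.5]
opening: 0.0084
edge in deck mm [-1.1 -0.2  0.8] force in deck [-2.1  0.7  5.2] t 18.8
shift in present tool axes mm [ 0.1 33.1  0.8] turn [-0.    0.06 -0.03]
flash 11191 [0.02 0.05] 0.0229 deck 5371 [0.07 0.02] 0.0268
0 underside gap mm -0.058701627058590056
0.04 underside gap mm -0.08270895173817516
0.085 underside gap mm -0.1097171920027109
deck side edge x 0.08093245693218608 flash edge y 0.08468480840272281
```

```bash
python3 -m handwheel '[[0,0.002,0,0,0,0],[0,0.003,0,0,0,0],[0,0.003,0,0,0,0],[0,0.003,0,0,0,0],[0,0.003,0,0,0,0],[0,0.002,0,0,0,0],[0,0.001,0,0,0,0],[0,0,0,0,0,0]]'
python3 -m handwheel '[[0,0.002,0,0,0,0],[0,0.003,0,0,0,0],[0,0.003,0,0,0,0],[0,0.003,0,0,0,0],[0,0.003,0,0,0,0],[0,0.002,0,0,0,0],[0,0,0,0,0,0],[0,0,0,0,0,0]]'
python3 tgt.py 0.032 0; python3 gap.py w9
```

```text
time: 19.52
ee_pos: [0.5267, 0.147, 0.1468]
tcp_rot: [165.1, 0.1, 94.4]
wrist_force: [-6.5, -0.1, 6.0]
opening: 0.0087
time: 20.18
ee_pos: [0.5423, 0.1482, 0.151]
tcp_rot: [165.1, 0.0, 94.4]
wrist_force: [-5.3, -0.3, 6.2]
opening: 0.0082
edge in deck mm [31.9 -0.2  0.9] force in deck [-3.5  0.1  7.3] t 20.1833
shift in present tool axes mm [0.1 0.1 0.8] turn [ 0.01  0.06 -0.02]
flash 6961 [-0.    0.13] 0.0229 deck 3868 [-0.21 -0.14] 0.0273
0 underside gap mm 0.383962677744317
0.04 underside gap mm 0.1964867888550188
0.085 underside gap mm -0.014423586145444034Traceback (most recent call last):
  File "gap.py", line 14, in <module>
    L=P[(abs(y-.04)<.02)&(x>.05)&(x<.1)&(abs(z-(d[0]*x+d[1]*y+d[2]))<.003)]; print('deck side edge x',np.percentile(L[:,0],99),'flash edge y',np.percentile(P[(abs(x)<.045)&(y>.06)&(abs(z-(f[0]*x+f[1]*y+f[2]))<.0012)][:,1],99.5))
                                                                                                                                              ~~~~~~~~~~~~~^^^^^^^^^^^^^^^^^^^^^^^^^^^^^^^^^^^^^^^^^^^^^^^^^^^^^^^^^^^^^^^^^^^^^^^^
    return _quantile_unchecked(
        a, q, axis, out, overwrite_input, method, keepdims, weights)
    return _ureduce(a,
                    func=_quantile_ureduce_func,
    ...<5 lines>...
                    overwrite_input=overwrite_input,
                    method=method)
    r = func(a, **kwargs)
    result = _quantile(arr,
                       quantiles=q,
    ...<2 lines>...
                       out=out,
                       weights=wgt)
    slices_having_nans = np.isnan(arr[-1, ...])
                                  ~~~^^^^^^^^^
IndexError: index -1 is out of bounds for axis 0 with size 0
```

Edge is about 32 mm under the shingles. I'll press slightly more, then check the turntable, shingles and bystanders.

```bash
python3 -m handwheel '[[0,0,0.0003,0,0,0],[0,0,0.0003,0,0,0],[0,0,0,0,0,0],[0,0,0,0,0,0],[0,0,0,0,0,0],[0,0,0,0,0,0],[0,0,0,0,0,0],[0,0,0,0,0,0]]'
python3 tgt.py 0.032 0
python3 -c "
from h import *
Rd=R.from_euler('z',4.4,degrees=True).as_matrix()@R.from_euler('y',-14.9,degrees=True).as_matrix();O=np.array([.6002,.1538,.139])
for n in ('scene','side','wrist'):
    c=snap(n,n+'9')
    for f in ((n+'9'),) + (('w3',) if n=='wrist' else (n+'2',)):
        C=cloud(load(f)); D=(C-O)@Rd
        for lo,hi in ((.003,.02),(.02,.045)):
            p=D[(D[...,0]>lo)&(D[...,0]<hi)&(abs(D[...,1])<.06)&(D[...,2]>.005)&(D[...,2]<.03)]; print(f,'shingle top z mm at x',lo,hi,len(p),(np.median(p[:,2])*1000).round(2) if len(p) else '')
    C=cloud(c); q=C[(np.hypot(C[...,0]-.512,C[...,1]-.282)<.03)&(C[...,2]>.094)&(C[...,2]<.106)]
    if len(q): print(n,'peg',q.mean(0).round(4))
a=load('scene0')['img'].astype(int);b=load('scene9')['img'].astype(int)
s=cv2.resize(b.astype(np.uint8)[:,:,::-1],(400,300));t=cv2.resize(load('side9')['img'][170:310,140:300,::-1],(400,300));cv2.imwrite('pics/e.png',np.hstack([s,t]))
"
```

```text
time: 20.9
ee_pos: [0.5423, 0.1482, 0.1509]
tcp_rot: [165.1, 0.0, 94.4]
wrist_force: [-8.6, -0.0, 9.0]
opening: 0.0079
edge in deck mm [31.9 -0.2  0.8] force in deck [-5.9  0.6 10.9] t 20.9
shift in present tool axes mm [0.1 0.1 0.8] turn [ 0.03  0.05 -0.03]
scene9 shingle top z mm at x 0.003 0.02 77 17.68
scene9 shingle top z mm at x 0.02 0.045 108 17.3
scene2 shingle top z mm at x 0.003 0.02 72 17.71
scene2 shingle top z mm at x 0.02 0.045 111 17.67
scene peg [0.5156 0.281  0.1012]
side9 shingle top z mm at x 0.003 0.02 136 15.05
side9 shingle top z mm at x 0.02 0.045 210 14.98
side2 shingle top z mm at x 0.003 0.02 104 15.31
side2 shingle top z mm at x 0.02 0.045 163 14.79
side peg [0.5104 0.2831 0.0996]
wrist9 shingle top z mm at x 0.003 0.02 5096 13.6
wrist9 shingle top z mm at x 0.02 0.045 7978 13.58
w3 shingle top z mm at x 0.003 0.02 3356 13.64
w3 shingle top z mm at x 0.02 0.045 5266 13.61
wrist peg [0.5129 0.279  0.0984]
```

View pics/e.png

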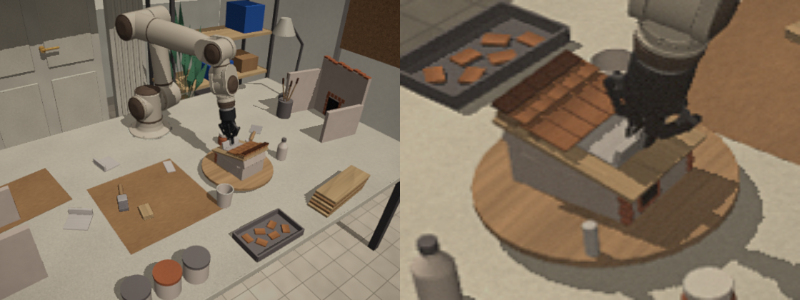

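The shingles are unmoved (13.6 mm before and after), the peg is in place, contact is about 11–12 N, and the bystanders are where they were. Handing in.

```bash
python3 -c "
from h import *
print(order.job_done())"; python3 tgt.py 0.032 0
```

```text
the job is handed in; nothing more can be done
None
the job is handed in; nothing more can be done
```

I turned the turntable one click clockwise by its peg. I then gripped the leftmost flashing by its lip, laid it square on the bare board and slid it under the lowest shingles. I handed the job in at about 21 s, still gripping and pressing; no verdict was reported.

Last checks before handing in:
- **Flashing position:** from the tool pose, its edge is 31.9 mm under the shingles and 0.2 mm off mid-width. It sits within 1 mm of the board in height, and is square and flat to within about 0.5°.
- **Pressing force:** the wrist reading gives about 11 N on the board.
- **Shingles:** not lifted. The wrist camera put their top 13.6 mm above the board both before and after.
- **Turntable:** the peg is still at the middle click, within a few mm.
- **Bystanders:** nothing looks moved in the final scene view. I did not measure their positions again.

The scene and side cameras put the shingle tops 1–4 mm higher than the wrist camera did, but each camera's before and after readings agree to within 0.4 mm. In the last wrist view, one extra gap script failed for lack of points: the flashing's front edge was already hidden under the shingles.

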